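Open a truck tool box by its pop-out T-handle latch

ROBOT

A 6-joint arm with a two-finger parallel gripper is mounted at the origin on the work surface. World frame = base frame: x ahead of the robot, y to its left, z up, the work surface at z = 0. Lengths are in m, angles in rad, forces in N, time in s.
With the tool pointing down it reaches from about 0.35 to 1 m from the base axis. Payload 7.1 kg.
Tool frame: the origin (TCP) lies at the very end of the fingers, on their centre line; the grasp point (between the pads) lies 19 mm behind it (bot.hold_point_z is the distance from the TCP to the grasp point, in m); z points along the fingers, y is the line along which they close (so a half turn about z gives the same grasp; the last joint's range is limited). The gripper opens to 85 mm and grips with 20 to 120 N. Pads are 22 mm wide; open, the fingers measure 114 mm over their backs; the gripper's body (76 mm by 85 mm) begins 54 mm behind the grasp point. The pads swing forward as they close: fully open they stand 13 mm farther back than shut.
Start: joints at [-0.019, 0.423, 1.63, -0, 1.089, -0.019], TCP at [0.625, 0, 0.231] pointing down, gripper open.
Joint ranges: [-3, 3], [-0.9, 2.11], [0.09, 2.58], [-1.31, 4.45], [0.11, 2.69], [-2.54, 2.54]. Speed limits (rad/s): [2.39, 2.39, 3.01, 3.14, 3.14, 3.14].

INTERFACE

Orientations are given as a 3x3 rotation matrix whose columns are the frame's x, y, z axes.
In Python, from workcell import bot, optics, job_done gives the robot as it stands.
- The arm moves only by the tool send_rows, never from a script. Its arguments are lists of equal length, an entry for each row: "jaw": the finger opening in mm, from 0 to 85.4; "offset": the shift along the tool's x, y, z in units of 25 mm (1.0 is 25 mm), a list of three; "twist": the turn about the tool's z in rad. In form: {"jaw": [jaw, ...], "offset": [[dx, dy, dz], ...], "twist": [twist, ...]}. A call has 1 to 10 rows; each row shifts and turns the commanded pose from where the row before left it, along the tool's axes as they then stand; what a row does not reach is not made up. A row lasts 1/8 s, in which the tool goes at most 62.5 mm and 10.7 degrees, less where a joint would pass 70% of its speed; a pose out of reach is approached as far as the arm can. A call is refused whole if a number of a shift passes 1 or a number of a turn 0.188, either way. A call with a gripper value outside its range is refused whole. The fingers move at their own pace and stop on an object; "force" is the grip in N (left out, the last holds). Time passes only in rows, so rows that do not move let the fingers close. It gives the time, the measured TCP pose, the force, the opening and the grip force at its end, in the units of the state.
- bot.state(): the state, without advancing time (a new reading comes with each control period).
- optics.camera(name): name is "scene" or "side" or "wrist"; returns a dict with "img" (400x640x3 uint8, red, green, blue), "depth" (400x640 float32, m along the optical axis (not along the pixel's ray), 0 where there is no reading), "camera_matrix" (3x3 intrinsics, pixels), "k1" (the pictures are not rectified: a ray, as slopes to the right and down, at radius r is drawn at 1 + k1 r^2 times it, then the intrinsics apply), "R" (3x3) and "t" (3): a world point X has camera coordinates R X + t; the wrist camera has in their place "tool_from_camera" (4x4, takes a point from camera to tool coordinates, whose origin is the TCP and whose axes are the flange's). Camera axes: x right, y down, z forward; pixel columns grow to the right and rows downward; lengths in m; the calibration is good to about 2 mm. A picture is of the moment at which its call begins: read the wrist's pose just before it.
- job_done(): hands the job in; it is judged then, once.
The state is a dict: "t": time; "q": joint angles; "joint_velocities": joint speeds; "joint_efforts": joint torques, N m; "tcp_pos": TCP position; "tcp_rot": TCP orientation; "ft_force": force on the tool from outside, world axes, zero at the start; "ft_torque": the same for the moment, N m; "grip_width": finger opening in m; "finger_force": force on a finger pad.
Only numpy, scipy, OpenCV 4.12 (cv2) and the standard library are available. Lean on these libraries where they do the work, as an engineer would, in place of code of your own. Each camera call takes 0.05 s, during which the arm holds its last target. There are 200 camera calls.

TASK

Open the aluminium tool box: push the red button so that the T-handle pops out, turn the handle anticlockwise (seen from above) until you feel it come up against its stop, then raise the lid to about 25 degrees, where it stays by itself, and let go. Ease the latch, don't force it: press, twist and pull gently, and leave the things around the box where they stand.

Things in the scene. Friction and masses are not known exactly. Their poses are not given: they have to be found in the camera images.
- toolbox: Fixed aluminium truck tool box with black corners. Case 300 mm (x, front to back) x 420 mm (y) x 140 mm high; origin at the centre of its underside on the bench. Its front, the latch side, faces its own -x; z up. The lid, hinged along the back (+x) top edge, has turned-down edges and its flat top is 146 mm above the bench.
- lid (a joint): Opening angle of the lid, rad: 0 shut, grows as it opens, up to 1.25. Its spring hinge balances its weight and friction holds it where it is left; raising it at the handle takes about 3 to 5 N once unlatched.
- lid_hinge (a point): Middle of the lid's hinge line, at (150, 0, 140) mm in the toolbox frame; the line runs along the toolbox's y and the lid opens by positive rotation about +y. The latch spindle's axis is square to the lid, 235 mm in front of the hinge line.
- button_top (a point): Centre of the top of the round red push button, 24 mm across, in the lid's black bezel; 8 mm proud of the bezel, 104 mm to the toolbox's +y side of the T-handle's axis. Travel 6 mm into the lid, spring 2 N rising to about 6 N; the catch lets go near 5 mm, close to the rigid bottom. The bezel is 84 mm (x) x 188 mm (y), its top 4 mm above the lid.
- button (a joint): How far the button is pressed, m: 0 out, 0.006 fully in. It springs back when released.
- tee_grip (a point): Centre of the T-handle's steel crossbar, 13 mm thick, 84 mm long, 14 mm high, on the spindle axis. Its y runs along the bar, its z out of the lid. Stowed, the bar lies along the toolbox's y in a slot of the bezel, 2 mm showing, its centre 145 mm above the bench. Popped out, the centre is 28 mm further out (23 mm above the bezel's face), 16 mm clear under the bar.
- t_handle (a joint): How far the T-handle has sprung out, m: 0 stowed, 0.028 fully out, pushed out by a spring of about 10 N stowed and 5 N when out. Pushed right home it latches again. A grip of 20 to 30 N holds it well; over 50 N a side would bend it.
- latch_cam (a joint): Turn of the handle and its latch cam, rad: 0 latched, grows anticlockwise from above. Turns only when popped out, friction 0.1 N m. The cam leaves the keeper at about 1.0 rad; a rigid stop, set differently on each latch, halts it between 1.15 and 1.5 rad. The stop lug meets the cam 19 mm from the axis: each 0.1 N m beyond friction loads it by 5 N; a twist of 0.3 N m in all may damage it.
- spray_can: Loose spray can with a blue label, 66 mm across, 190 mm tall, upright on the bench beside the box; origin at the centre of its underside.
- white_cup: Loose white plastic cup, 80 mm across, 95 mm tall, upright on the bench beside the box; origin at the centre of its underside.
- grey_pot: Loose grey plastic mixing pot, 90 mm across, 100 mm tall, upright on the bench beside the box; origin at the centre of its underside.
There are look-alikes about, which are no part of the job. Leave any blue or yellow look-alike of the white_cup alone.

How it is judged:
On the way, in this order (a step that is already met when the one before it is completed fails the run):
1. the button has been pushed and the T-handle has popped out (value of joint t_handle above 0.022 m), for 0.1 s.
2. the popped-out handle is turned until its cam rests against the stop (value of joint t_handle above 0.015 m and value of joint latch_cam above 1.1 rad and contact force between latch_cam_c0 and anything else above 2 N), for 0.1 s.
At the end, for the whole second after the job is handed in: The lid stands open by itself between 20 and 35 degrees (0.35 to 0.61 rad), at rest, the T-handle popped out (over 15 mm) and turned past 1.0 rad, the robot clear, and the spray can, cup and pot within 30 mm of their places, upright (within 0.2 rad) (value of joint lid between 0.35 and 0.61 rad and velocity of joint lid between -0.03 and 0.03 rad/s and value of joint t_handle above 0.015 m and value of joint latch_cam above 1 rad and distance of each of spray_can, white_cup, grey_pot from where it was at the start of the episode below 0.03 m and angle between each of spray_can, white_cup, grey_pot's own z axis and vertical below 0.2 rad); the robot touches nothing.
It fails at once if the button is pressed with more than 25 N (contact force between button and anything else above 25 N).
It fails at once if the latch cam is forced, against its stop or up against the keeper, with more than 15 N (contact force between latch_cam_c0 and anything else above 15 N).
It fails at once if the T-handle is squeezed and wrenched with more than 110 N in all (contact force between the fingers and t_handle above 110 N).
It fails at once if a bystander is shoved more than 30 mm (distance of any of spray_can, white_cup, grey_pot from where it was at the start of the episode above 0.03 m).
It also fails if it takes over 69 s, if anything falls off the work surface, if the arm or the gripper's body presses on something with over 40 N, if the wrist force passes 120 N, or if a joint passes its speed limit or range.

## Working session

There is one attempt and no reset: what is moved stays moved. The work goes in short steps, Python scripts to look and compute and a tool call to move; the robot and the scene stay as the last step left them, time stands still between calls to the robot, and variables do not carry over. Pictures are saved under pics/ and viewed, at most 10 in all, crops included, and the job is handed in when it is done.

Besides the shell and the picture viewer there is one more tool, called after "Emit:" as a command line: name --pt "numbers of a row" for each row, then --argument value for the rest. send_rows: Moves the arm, as the interface text tells. Its arguments: {"type":"object","properties":{"jaw":{"type":"array","items":{"type":"number"}},"offset":{"type":"array","items":{"type":"array","items":{"type":"number"}}},"twist":{"type":"array","items":{"type":"number"}},"force":{"type":"number"}},"required":["jaw","offset","twist"]}

```bash
ls; mkdir -p pics
python3 - <<'E'
from workcell import bot, optics
import cv2,numpy as np
s=bot.state(); print({k:np.round(v,3).tolist() for k,v in s.items()})
a=[]
for n in ["scene","side","wrist"]:
    c=optics.camera(n); np.savez(f"{n}.npz",**c); cv2.imwrite(f"pics/{n}0.png",c["img"][:,:,::-1])
    print(n,c["camera_matrix"].round(1).tolist(),c["k1"],(c["depth"]>0).mean())
    for k in("R","t","tool_from_camera"):
        if k in c: print(k,np.round(c[k],3).tolist())
E
```

```text
pics
{'t': 0.0, 'q': [-0.019, 0.424, 1.631, -0.0, 1.089, -0.019], 'joint_velocities': [0.002, -0.003, 0.001, -0.001, 0.001, 0.001], 'joint_efforts': [0.001, -55.738, -28.174, 0.0, 0.007, 0.0], 'tcp_pos': [0.624, 0.0, 0.231], 'tcp_rot': [[0.0, 1.0, -0.002], [1.0, -0.0, 0.0], [0.0, -0.002, -1.0]], 'ft_force': [0.664, 0.093, -0.488], 'ft_torque': [0.006, -0.016, 0.049], 'finger_force': 0.0, 'grip_width': 0.086}
scene [[396.2, 0.0, 322.1], [0.0, 396.2, 195.8], [0.0, 0.0, 1.0]] -0.02699278333897999 0.99615234375
R [[-0.354, 0.935, 0.009], [0.705, 0.274, -0.654], [-0.614, -0.225, -0.756]]
t [0.123, -0.348, 1.583]
side [[503.7, 0.0, 324.8], [0.0, 503.7, 199.8], [0.0, 0.0, 1.0]] -0.036323666221092586 0.9959453125
R [[-0.763, -0.646, -0.013], [-0.491, 0.592, -0.639], [0.421, -0.481, -0.769]]
t [0.488, 0.289, 1.114]
wrist [[300.6, 0.0, 325.2], [0.0, 300.6, 200.8], [0.0, 0.0, 1.0]] -0.035301268559438756 0.996296875
tool_from_camera [[0.0, -0.95, -0.313, 0.081], [1.0, 0.0, 0.0, -0.0], [-0.0, -0.313, 0.95, -0.143], [0.0, 0.0, 0.0, 1.0]]
```

View pics/scene0.png

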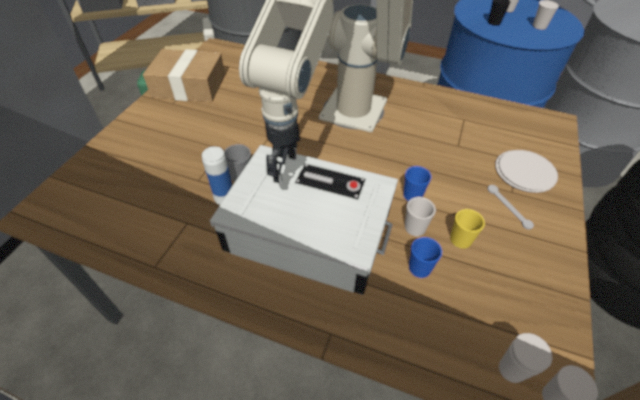

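View pics/wrist0.png

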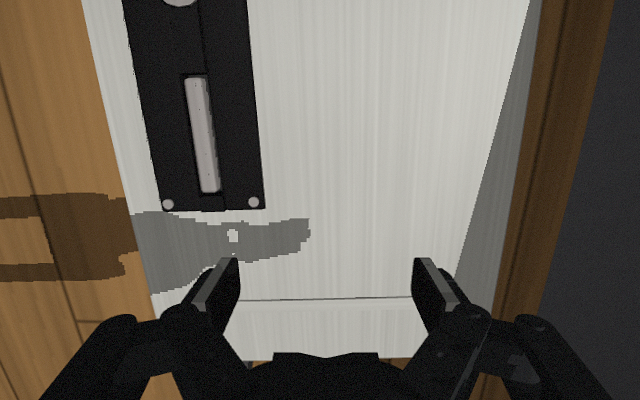

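The scene view shows the box with its front towards the robot. The bezel spans about (300-368, 165-198), the T-bar is at (318,178) and the red button at (353,185). The wrist view shows the bar at about (202,135). Next I'll measure these.

```bash
cat > h.py <<'E'
import numpy as np, cv2
def rays(c,px,s=None):
    px=np.asarray(px,float).reshape(-1,1,2)
    u=cv2.undistortPoints(px,c["camera_matrix"],np.array([float(c["k1"]),0,0,0,0])).reshape(-1,2)
    d=np.c_[u,np.ones(len(u))]
    if "tool_from_camera" in c:
        T=np.eye(4);T[:3,:3]=s["tcp_rot"];T[:3,3]=s["tcp_pos"];T=T@c["tool_from_camera"]
        return T[:3,3],d@T[:3,:3].T
    return -c["R"].T@c["t"],d@c["R"]
def plane(c,px,z,s=None):
    o,d=rays(c,px,s); return o+d*((z-o[2])/d[:,2])[:,None]
def red(img):
    h=cv2.cvtColor(img,cv2.COLOR_RGB2HSV)
    return (((h[...,0]<8)|(h[...,0]>172))&(h[...,1]>140)&(h[...,2]>80)).astype(np.uint8)
def blobs(m,amin=15):
    n,l,st,ce=cv2.connectedComponentsWithStats(m)
    return [(st[i].tolist(),ce[i].round(1).tolist()) for i in range(1,n) if st[i,4]>=amin]
E
python3 - <<'E'
from h import *
from workcell import bot
s=bot.state()
for n in("scene","side"):
    c=dict(np.load(n+".npz"))
    for st,ce in blobs(red(c["img"])): print(n,st,ce,plane(c,ce,.158).round(4))
c=dict(np.load("wrist.npz")); g=cv2.cvtColor(c["img"],cv2.COLOR_RGB2GRAY)
m=(g[60:205,165:240]>90).astype(np.uint8)
n,l,st,ce=cv2.connectedComponentsWithStats(m)
for i in range(1,n):
    if 300<st[i,4]<5000:
        p=np.argwhere(l==i)[:,::-1]+[165,60]
        w=plane(c,p,.152,s)[:,:2].astype(np.float32); r=cv2.minAreaRect(w*1000); print("bar",st[i],r,cv2.boxPoints(r).round(1).tolist())
# bezel edges
pts=[(124,10),(161,208),(265,208),(248,10),(167,204),(253,202)]
print(plane(c,pts,.150,s).round(4))
d=c["depth"]; 
for p in pts+[(202,135),(400,100)]:
    o,r=rays(c,p,s); print(p,(o+r[0]*d[p[1],p[0]]).round(4))
E
```

```text
scene [351, 181, 6, 7, 29] [353.3, 184.2] [[0.5315 0.161  0.158 ]]
side [312, 207, 9, 8, 61] [315.9, 210.8] [[0.5268 0.1613 0.158 ]]
bar [  20   18   35  114 2242] ((535.1056518554688, 56.965267181396484), (15.390514373779297, 81.73966979980469), 1.503147840499878) [[526.2999877929688, 97.5999984741211], [528.5, 15.899999618530273], [543.9000244140625, 16.299999237060547], [541.7000122070312, 98.0]]
[[0.4905 0.1411 0.15  ]
 [0.4934 0.0015 0.15  ]
 [0.5768 0.0016 0.15  ]
 [0.5736 0.1394 0.15  ]
 [0.4988 0.0049 0.15  ]
 [0.5676 0.0066 0.15  ]]
(124, 10) [0.4897 0.1414 0.1487]
(161, 208) [0.4935 0.0016 0.1502]
(265, 208) [ 5.755e-01 -5.000e-04  1.442e-01]
(248, 10) [0.5728 0.1404 0.1464]
(167, 204) [0.4999 0.0055 0.1519]
(253, 202) [0.568  0.0071 0.1514]
(202, 135) [0.5344 0.0587 0.1517]
(400, 100) [0.678  0.0828 0.147 ]
```

View pics/side0.png

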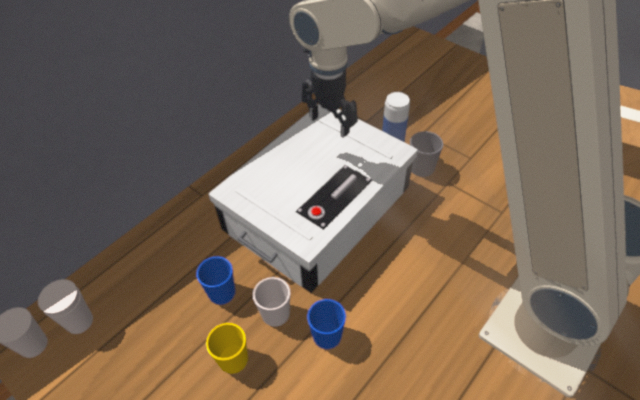

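The side view shows the white cup at (272,302), the can at (395,115), the pot at (425,150), and the red button at (316,211), which is the only one. I'll move to where the wrist camera can see both the button and the bar.

Emit:
send_rows --jaw '[0,0,0,0,0,0,0,0,0,0]' --pt "0.32 -0.37 0" --pt "0.32 -0.37 0" --pt "0.32 -0.37 0" --pt "0.32 -0.37 0" --pt "0.32 -0.37 0" --pt "0.32 -0.37 0" --pt "0.32 -0.37 0" --pt "0.32 -0.37 0" --pt "0.32 -0.37 0" --pt "0.32 -0.37 0" --twist '[0,0,0,0,0,0,0,0,0,0]' --force 25

```text
t: 1.4
tcp_pos: [0.5319, 0.0805, 0.2313]
tcp_rot: [[0.0, 1.0, -0.0], [1.0, -0.0, 0.0], [0.0, -0.0, -1.0]]
ft_force: [-0.5, -0.1, -0.3]
grip_width: 0.0004
finger_force: 0.0
```

Run:
```python
from h import *
from workcell import bot, optics
s=bot.state(); c=optics.camera("wrist"); cv2.imwrite("pics/wrist1.png",c["img"][:,:,::-1]); np.savez("w1.npz",**c)
print({k:np.round(s[k],4).tolist() for k in("t","q","tcp_pos","tcp_rot","ft_force","grip_width")})
for st,ce in blobs(red(c["img"])): print(st,ce,plane(c,ce,.158,s).round(4))
```

```text
{'t': 1.4, 'q': [0.1282, 0.2959, 1.8227, 0.0, 1.023, 0.1282], 'tcp_pos': [0.5319, 0.0805, 0.2313], 'tcp_rot': [[0.0, 1.0, -0.0], [1.0, -0.0, 0.0], [0.0, -0.0, -1.0]], 'ft_force': [-0.4757, -0.0636, -0.2828], 'grip_width': 0.0004}
[306, 87, 33, 35, 903] [322.0, 103.8] [[0.5295 0.1606 0.158 ]]
```

View pics/wrist1.png

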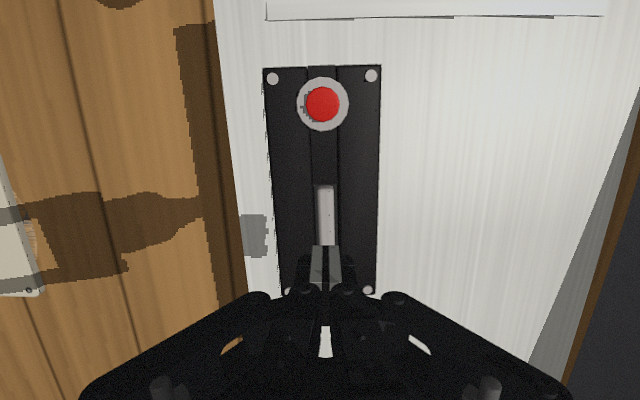

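The wrist view shows the red button at (322,104) and the bar at (325,215). The button's world position is about (0.5295, 0.1606).

Emit:
send_rows --jaw '[0,0,0,0,0,0,0,0,0,0]' --pt "0.4 0 0" --pt "0.4 -0.08 0" --pt "0.4 0 0.3" --pt "0.4 0 0.3" --pt "0.4 0 0.3" --pt "0.4 0 0.3" --pt "0.4 0 0.4" --pt "0.4 0 0.4" --pt "0 0 0.4" --pt "0 0 0" --twist '[0,0,0,0,0,0,0,0,0,0]'

```text
t: 2.7
tcp_pos: [0.5298, 0.1598, 0.1702]
tcp_rot: [[-0.0, 1.0, -0.002], [1.0, 0.0, -0.001], [-0.001, -0.002, -1.0]]
ft_force: [0.1, -1.1, -0.5]
grip_width: -0.0
finger_force: 0.0
```

Emit:
send_rows --jaw '[0,0,0,0]' --pt "0 0 0.06" --pt "0 0 0.06" --pt "0 0 0.06" --pt "0 0 0" --twist '[0,0,0,0]'

```text
t: 3.2
tcp_pos: [0.5305, 0.1599, 0.1668]
tcp_rot: [[0.0, 1.0, -0.0], [1.0, -0.0, -0.0], [-0.0, -0.0, -1.0]]
ft_force: [0.2, 0.2, -0.2]
grip_width: -0.0001
finger_force: 0.0
```

Emit:
send_rows --jaw '[0,0,0,0,0,0,0,0]' --pt "0 0 0.06" --pt "0 0 0.06" --pt "0 0 0.06" --pt "0 0 0.06" --pt "0 0 0.06" --pt "0 0 0.06" --pt "0 0 0.04" --pt "0 0 0" --twist '[0,0,0,0,0,0,0,0]'

```text
t: 4.2
tcp_pos: [0.5305, 0.16, 0.1572]
tcp_rot: [[-0.0, 1.0, 0.0], [1.0, 0.0, 0.0], [0.0, 0.0, -1.0]]
ft_force: [-2.7, -0.3, 3.2]
grip_width: -0.0001
finger_force: 2.3
```

Emit:
send_rows --jaw '[0,0,0]' --pt "0 0 0.04" --pt "0 0 0.04" --pt "0 0 0" --twist '[0,0,0]'

```text
t: 4.58
tcp_pos: [0.5305, 0.1601, 0.1552]
tcp_rot: [[-0.0, 1.0, 0.0], [1.0, 0.0, 0.0], [0.0, 0.0, -1.0]]
ft_force: [-1.5, -0.6, 5.0]
grip_width: -0.0001
finger_force: 2.3
```

Emit:
send_rows --jaw '[0,0,0]' --pt "0 0 0.02" --pt "0 0 0.02" --pt "0 0 0" --twist '[0,0,0]'

```text
t: 4.95
tcp_pos: [0.5305, 0.1601, 0.1542]
tcp_rot: [[0.0, 1.0, 0.0], [1.0, -0.0, 0.0], [0.0, 0.0, -1.0]]
ft_force: [-2.5, -0.9, 4.9]
grip_width: -0.0003
finger_force: 2.4
```

```bash
cat > look.py <<'E'
from h import *
from workcell import bot, optics
s=bot.state();print({k:np.round(s[k],4).tolist() for k in("t","tcp_pos","ft_force","ft_torque")})
c=optics.camera("wrist"); 
# depth of bar top near (0.533,0.057)
d=c["depth"]; v,u=np.mgrid[0:400,0:640]; o,r=rays(c,np.c_[u.ravel(),v.ravel()],s); P=o+r*d.reshape(-1,1)
m=(abs(P[:,0]-.533)<.006)&(abs(P[:,1]-.057)<.03); print("barz",m.sum(),np.percentile(P[m,2],[10,50,90]).round(4) if m.any() else 0)
E
python3 look.py
```

```text
{'t': 4.95, 'tcp_pos': [0.5305, 0.1601, 0.1542], 'ft_force': [-2.4979, -0.9486, 4.9233], 'ft_torque': [-0.0648, 0.3266, -0.0048]}
barz 0 0
```

Emit:
send_rows --jaw '[0,0,0]' --pt "0 0 0.02" --pt "0 0 0.02" --pt "0 0 0" --twist '[0,0,0]'

```text
t: 5.38
tcp_pos: [0.5306, 0.16, 0.1529]
tcp_rot: [[0.0, 1.0, 0.0], [1.0, -0.0, 0.0], [0.0, 0.0, -1.0]]
ft_force: [-1.4, -0.7, 3.6]
grip_width: 0.0003
finger_force: 2.2
```

```bash
cat > look2.py <<'E'
from h import *
from workcell import bot, optics
s=bot.state();print({k:np.round(s[k],4).tolist() for k in("t","tcp_pos","ft_force","ft_torque")})
for n in ("side","scene"):
    c=optics.camera(n); v,u=np.mgrid[100:300,200:450]
    o,r=rays(c,np.c_[u.ravel(),v.ravel()]); P=o+r*c["depth"][100:300,200:450].reshape(-1,1)
    m=(abs(P[:,0]-.533)<.012)&(abs(P[:,1]-.057)<.035); print(n,m.sum(),np.percentile(P[m,2],[10,50,90]).round(4) if m.any() else 0)
E
python3 look2.py
```

```text
{'t': 5.375, 'tcp_pos': [0.5306, 0.16, 0.1529], 'ft_force': [-1.433, -0.7492, 3.5773], 'ft_torque': [-0.0761, 0.208, 0.0132]}
side 276 [0.1341 0.1744 0.1806]
scene 263 [0.1362 0.1709 0.1809]
```

The handle has popped out: the bar top is at about 0.180. I'll retreat upwards and look at the bar.

Emit:
send_rows --jaw '[0,0,20,40,60,60,60,60,60,60]' --pt "0 0 -0.2" --pt "0 0 -0.7" --pt "0 0 -0.7" --pt "0 0 -0.8" --pt "-0.8 0 -0.8" --pt "-0.9 0 0" --pt "-0.9 0 0" --pt "-0.9 0.1 0" --pt "-0.9 0 0" --pt "-0.8 0 0" --twist '[0,0,0,0,0,0,0,0,0,0]'

```text
t: 6.72
tcp_pos: [0.5332, 0.0292, 0.2339]
tcp_rot: [[0.0, 1.0, 0.001], [1.0, -0.0, 0.0], [0.0, 0.001, -1.0]]
ft_force: [0.1, 0.2, -0.6]
grip_width: 0.0601
finger_force: 0.0
```

Emit:
send_rows --jaw '[60,60]' --pt "0 0 0" --pt "0 0 0" --twist '[0,0]'

```text
t: 6.98
tcp_pos: [0.5331, 0.0302, 0.2331]
tcp_rot: [[0.0, 1.0, 0.0], [1.0, -0.0, 0.0], [0.0, 0.0, -1.0]]
ft_force: [-0.2, 0.4, 0.3]
grip_width: 0.0598
finger_force: 0.0
```

Run:
```python
from h import *
from workcell import bot, optics
s=bot.state();print({k:np.round(s[k],4).tolist() for k in("t","tcp_pos","ft_force","ft_torque")})
c=optics.camera("wrist"); cv2.imwrite("pics/wrist2.png",c["img"][:,:,::-1])
v,u=np.mgrid[0:400,0:640]; px=np.c_[u.ravel(),v.ravel()]
o,r=rays(c,px,s); P=o+r*c["depth"].reshape(-1,1)
m=(abs(P[:,0]-.533)<.03)&(abs(P[:,1]-.057)<.06)&(P[:,2]>.174)&(P[:,2]<.186)
q=P[m]; rr=cv2.minAreaRect((q[:,:2]*1000).astype(np.float32)); print(m.sum(),rr,cv2.boxPoints(rr).tolist(),np.median(q[:,2]),np.percentile(q[:,:2],[2,98],axis=0))
print(px[m].min(0),px[m].max(0))
```

```text
{'t': 6.975, 'tcp_pos': [0.5331, 0.0302, 0.2331], 'ft_force': [-0.1553, 0.4285, 0.2571], 'ft_torque': [0.0058, -0.0102, 0.0062]}
2236 ((532.735107421875, 57.11921691894531), (13.01724624633789, 83.06244659423828), 1.7289294004440308) [[524.9763793945312, 98.4351577758789], [527.4824829101562, 15.410528182983398], [540.4938354492188, 15.803276062011719], [537.9877319335938, 98.8279037475586]] 0.1795046542608165 [[0.526185   0.0181363 ]
 [0.53910809 0.09738114]]
[314 123] [335 241]
```

View pics/wrist2.png

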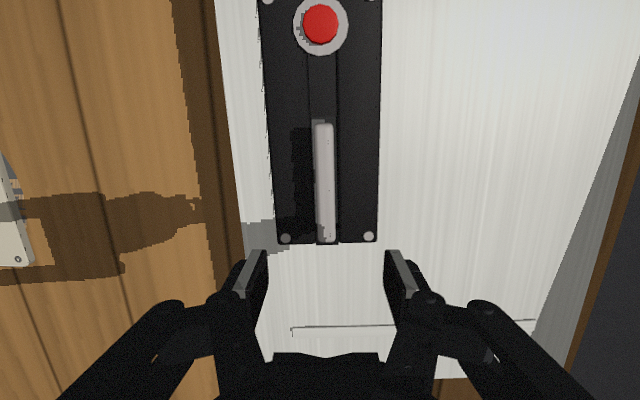

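The bar is clear, at about (325,182), with its centre at (0.5327, 0.0571), top at 0.1795 and yaw of +0.03. The next move goes down over it.

Emit:
send_rows --jaw '[45,40,40,40,40,40,40,40,40,40]' --pt "0.36 -0.02 0" --pt "0.36 0 0.1" --pt "0.36 0 0.4" --pt "0 0 0.4" --pt "0 0 0.4" --pt "0 0 0.4" --pt "0 0 0.4" --pt "0 0 0.4" --pt "0 0 0.3" --pt "0 0 0.2" --twist '[-0.03,0,0,0,0,0,0,0,0,0]'

```text
t: 8.28
tcp_pos: [0.5319, 0.057, 0.1573]
tcp_rot: [[-0.03, 1.0, -0.0], [1.0, 0.03, -0.0], [-0.0, -0.0, -1.0]]
ft_force: [-0.3, 1.1, 0.4]
grip_width: 0.0399
finger_force: 0.0
```

Emit:
send_rows --jaw '[40,20,14,10,5,5,5,5]' --pt "0 0 0.04" --pt "0 0 0" --pt "0 0 0" --pt "0 0 0" --pt "0 0 0" --pt "0 0 0" --pt "0 0 0" --pt "0 0 0" --twist '[0,0,0,0,0,0,0,0]' --force 25

```text
t: 9.28
tcp_pos: [0.5327, 0.0571, 0.1572]
tcp_rot: [[-0.03, 1.0, 0.002], [1.0, 0.03, 0.0], [0.0, 0.002, -1.0]]
ft_force: [5.7, -0.2, 2.4]
grip_width: 0.0121
finger_force: 29.9
```

```bash
cat > st.py <<'E'
from workcell import bot
import numpy as np
s=bot.state();print({k:np.round(s[k],4).tolist() for k in("t","tcp_pos","ft_force","ft_torque","grip_width","finger_force")}, "twist",round(float(np.arctan2(s["tcp_rot"][1][1],s["tcp_rot"][0][1])),4),"q",np.round(s["q"],2).tolist())
E
python3 st.py
```

```text
{'t': 9.275, 'tcp_pos': [0.5327, 0.0571, 0.1572], 'ft_force': [5.6611, -0.1781, 2.3624], 'ft_torque': [-0.0093, -0.7333, -0.0573], 'grip_width': 0.0121, 'finger_force': 29.9399} twist 0.03 q [0.08, 0.4, 1.88, -0.0, 0.86, 0.05]
```

Emit:
send_rows --jaw '[5,5,5,5,5,5,5,5]' --pt "0 0 0" --pt "0 0 0" --pt "0 0 0" --pt "0 0 0" --pt "0 0 0" --pt "0 0 0" --pt "0 0 0" --pt "0 0 0" --twist '[-0.05,-0.08,-0.08,-0.08,-0.08,-0.08,-0.05,0]'

```text
t: 10.28
tcp_pos: [0.532, 0.0569, 0.1569]
tcp_rot: [[-0.505, 0.863, 0.0], [0.863, 0.505, -0.0], [-0.0, 0.0, -1.0]]
ft_force: [4.2, -1.3, 2.0]
grip_width: 0.0125
finger_force: 30.0
```

```bash
python3 st.py
```

```text
{'t': 10.275, 'tcp_pos': [0.532, 0.0569, 0.1569], 'ft_force': [4.2489, -1.3276, 2.0418], 'ft_torque': [-0.1528, -0.5191, 0.0817], 'grip_width': 0.0125, 'finger_force': 29.9921} twist 0.5297 q [0.08, 0.4, 1.88, -0.0, 0.86, -0.45]
```

Emit:
send_rows --jaw '[5,5,5,5,5,5,5,5]' --pt "0 0 0" --pt "0 0 0" --pt "0 0 0" --pt "0 0 0" --pt "0 0 0" --pt "0 0 0" --pt "0 0 0" --pt "0 0 0" --twist '[-0.06,-0.08,-0.08,-0.08,-0.08,-0.08,-0.06,-0.03]'

```text
t: 11.28
tcp_pos: [0.5315, 0.0564, 0.1567]
tcp_rot: [[-0.882, 0.471, -0.001], [0.471, 0.882, -0.001], [0.0, -0.001, -1.0]]
ft_force: [1.8, -5.2, 2.2]
grip_width: 0.0123
finger_force: 30.0
```

```bash
python3 st.py
```

```text
{'t': 11.275, 'tcp_pos': [0.5315, 0.0564, 0.1567], 'ft_force': [1.8348, -5.1694, 2.2142], 'ft_torque': [-0.8476, -0.3038, -0.116], 'grip_width': 0.0123, 'finger_force': 30.0018} twist 1.0801 q [0.08, 0.4, 1.88, -0.0, 0.86, -1.0]
```

Emit:
send_rows --jaw '[5,5,5]' --pt "0 0 0" --pt "0 0 0" --pt "0 0 0" --twist '[-0.02,-0.02,-0.02]'

```text
t: 11.65
tcp_pos: [0.5315, 0.0563, 0.1566]
tcp_rot: [[-0.908, 0.418, -0.001], [0.418, 0.908, -0.001], [0.001, -0.001, -1.0]]
ft_force: [2.1, -5.5, 2.6]
grip_width: 0.0123
finger_force: 30.0
```

```bash
python3 st.py
```

```text
{'t': 11.65, 'tcp_pos': [0.5315, 0.0563, 0.1566], 'ft_force': [2.1267, -5.4978, 2.5541], 'ft_torque': [-0.8707, -0.3195, -0.1166], 'grip_width': 0.0123, 'finger_force': 30.0021} twist 1.1396 q [0.08, 0.4, 1.88, -0.0, 0.86, -1.05]
```

Emit:
send_rows --jaw '[5,5,5]' --pt "0 0 0" --pt "0 0 0" --pt "0 0 0" --twist '[-0.015,-0.015,-0.015]'

```text
t: 12.02
tcp_pos: [0.5314, 0.0563, 0.1566]
tcp_rot: [[-0.926, 0.377, -0.001], [0.377, 0.926, -0.001], [0.001, -0.002, -1.0]]
ft_force: [2.1, -5.9, 2.2]
grip_width: 0.0129
finger_force: 30.0
```

```bash
python3 st.py
```

```text
{'t': 12.025, 'tcp_pos': [0.5314, 0.0563, 0.1566], 'ft_force': [2.0802, -5.8632, 2.2369], 'ft_torque': [-0.9203, -0.3371, -0.0982], 'grip_width': 0.0129, 'finger_force': 30.003} twist 1.1844 q [0.08, 0.4, 1.88, -0.0, 0.86, -1.1]
```

Emit:
send_rows --jaw '[5,5]' --pt "0 0 0" --pt "0 0 0" --twist '[-0.015,-0.015]'

```text
t: 12.28
tcp_pos: [0.5314, 0.0562, 0.1566]
tcp_rot: [[-0.937, 0.349, -0.001], [0.349, 0.937, -0.001], [0.001, -0.002, -1.0]]
ft_force: [2.3, -6.0, 2.6]
grip_width: 0.0125
finger_force: 30.0
```

```bash
python3 st.py
```

```text
{'t': 12.275, 'tcp_pos': [0.5314, 0.0562, 0.1566], 'ft_force': [2.2874, -6.0206, 2.5633], 'ft_torque': [-0.9865, -0.2777, -0.0792], 'grip_width': 0.0125, 'finger_force': 30.0028} twist 1.2144 q [0.08, 0.4, 1.88, -0.0, 0.86, -1.13]
```

Emit:
send_rows --jaw '[5,5]' --pt "0 -0.02 0" --pt "0 0 0" --twist '[-0.015,-0.015]'

```text
t: 12.52
tcp_pos: [0.5314, 0.0562, 0.1567]
tcp_rot: [[-0.947, 0.32, -0.001], [0.32, 0.947, -0.001], [0.001, -0.001, -1.0]]
ft_force: [0.6, -5.8, 2.4]
grip_width: 0.0124
finger_force: 30.0
```

```bash
python3 st.py
```

```text
{'t': 12.525, 'tcp_pos': [0.5314, 0.0562, 0.1567], 'ft_force': [0.6172, -5.765, 2.4037], 'ft_torque': [-0.8297, -0.2362, -0.0675], 'grip_width': 0.0124, 'finger_force': 30.0026} twist 1.2452 q [0.08, 0.4, 1.88, -0.0, 0.86, -1.16]
```

Emit:
send_rows --jaw '[5,5]' --pt "0 0 0" --pt "0 0 0" --twist '[-0.015,-0.01]'

```text
t: 12.78
tcp_pos: [0.5314, 0.0562, 0.1567]
tcp_rot: [[-0.955, 0.296, -0.001], [0.296, 0.955, -0.001], [0.001, -0.001, -1.0]]
ft_force: [1.5, -6.2, 2.9]
grip_width: 0.0124
finger_force: 30.0
```

```bash
python3 st.py
```

```text
{'t': 12.775, 'tcp_pos': [0.5314, 0.0562, 0.1567], 'ft_force': [1.46, -6.1569, 2.8637], 'ft_torque': [-0.9388, -0.2638, -0.1736], 'grip_width': 0.0124, 'finger_force': 30.0145} twist 1.2703 q [0.08, 0.4, 1.88, -0.0, 0.86, -1.19]
```

Emit:
send_rows --jaw '[5]' --pt "0 0 0" --twist '[0]'

```text
t: 12.9
tcp_pos: [0.5314, 0.0562, 0.1567]
tcp_rot: [[-0.955, 0.296, -0.001], [0.296, 0.955, -0.001], [0.001, -0.001, -1.0]]
ft_force: [2.0, -5.9, 2.3]
grip_width: 0.0121
finger_force: 30.0
```

```bash
python3 st.py
```

```text
{'t': 12.9, 'tcp_pos': [0.5314, 0.0562, 0.1567], 'ft_force': [2.0377, -5.8925, 2.3069], 'ft_torque': [-0.8826, -0.2581, -0.1741], 'grip_width': 0.0121, 'finger_force': 30.005} twist 1.27 q [0.08, 0.4, 1.88, -0.0, 0.86, -1.19]
```

Emit:
send_rows --jaw '[5]' --pt "0 0 0" --twist '[-0.004]'

```text
t: 13.02
tcp_pos: [0.5314, 0.0562, 0.1567]
tcp_rot: [[-0.956, 0.293, -0.001], [0.293, 0.956, -0.001], [0.001, -0.001, -1.0]]
ft_force: [0.7, -5.1, 3.5]
grip_width: 0.0121
finger_force: 30.0
```

```bash
python3 st.py
```

```text
{'t': 13.025, 'tcp_pos': [0.5314, 0.0562, 0.1567], 'ft_force': [0.7167, -5.0533, 3.5428], 'ft_torque': [-0.9405, -0.2092, -0.2036], 'grip_width': 0.0121, 'finger_force': 30.0147} twist 1.2739 q [0.08, 0.4, 1.88, -0.0, 0.86, -1.19]
```

Emit:
send_rows --jaw '[5,5]' --pt "0 0 0" --pt "0 0 0" --twist '[-0.003,0]'

```text
t: 13.28
tcp_pos: [0.5314, 0.0562, 0.1567]
tcp_rot: [[-0.957, 0.29, -0.001], [0.29, 0.957, -0.001], [0.001, -0.001, -1.0]]
ft_force: [0.9, -5.0, 2.3]
grip_width: 0.0121
finger_force: 30.0
```

```bash
python3 st.py
```

```text
{'t': 13.275, 'tcp_pos': [0.5314, 0.0562, 0.1567], 'ft_force': [0.9414, -4.9581, 2.2784], 'ft_torque': [-0.8436, -0.2112, -0.2105], 'grip_width': 0.0121, 'finger_force': 30.0132} twist 1.2768 q [0.08, 0.4, 1.88, -0.0, 0.86, -1.19]
```

The cam is on its stop: the torque rose from 0.1 to 0.21 N m, which is about 5 N. I'll ease back slightly and work out the lift arc.

Emit:
send_rows --jaw '[5,5,5]' --pt "0 0 0" --pt "0 0 0" --pt "0 0 0" --twist '[0.02,0.03,0]' --force 22

```text
t: 13.65
tcp_pos: [0.5314, 0.0562, 0.1567]
tcp_rot: [[-0.941, 0.337, -0.001], [0.337, 0.941, -0.001], [0.001, -0.001, -1.0]]
ft_force: [1.3, -4.5, 2.8]
grip_width: 0.0126
finger_force: 30.0
```

```bash
python3 st.py
python3 - <<'E'
import numpy as np
th=np.linspace(0,.46,21); x=-235*np.cos(th)+33*np.sin(th); z=235*np.sin(th)+33*np.cos(th)
f=1.227-.03
for i in range(20):
    dx,dz=(x[i+1]-x[i])/25,(z[i+1]-z[i])/25
    print(round(-np.sin(f)*dx,3),round(np.cos(f)*dx,3),round(-dz,3))
E
```

```text
{'t': 13.65, 'tcp_pos': [0.5314, 0.0562, 0.1567], 'ft_force': [1.2718, -4.5107, 2.8174], 'ft_torque': [-0.8783, -0.2041, -0.0227], 'grip_width': 0.0126, 'finger_force': 29.9908} twist 1.227 q [0.08, 0.4, 1.88, -0.0, 0.86, -1.14]
-0.031 0.012 -0.216
-0.035 0.014 -0.215
-0.04 0.016 -0.214
-0.044 0.017 -0.213
-0.049 0.019 -0.212
-0.053 0.021 -0.211
-0.058 0.023 -0.209
-0.062 0.024 -0.208
-0.067 0.026 -0.206
-0.071 0.028 -0.204
-0.076 0.03 -0.203
-0.08 0.031 -0.201
-0.084 0.033 -0.199
-0.088 0.035 -0.197
-0.093 0.036 -0.194
-0.097 0.038 -0.192
-0.101 0.04 -0.19
-0.105 0.041 -0.187
-0.109 0.043 -0.184
-0.113 0.044 -0.182
```

Emit:
send_rows --jaw '[5,5,5]' --pt "-0.03 0.01 -0.22" --pt "-0.035 0.015 -0.215" --pt "-0.04 0.015 -0.215" --twist '[0.001,0.001,0.001]'

```text
t: 14.02
tcp_pos: [0.5338, 0.0563, 0.1721]
tcp_rot: [[-0.941, 0.34, -0.002], [0.34, 0.941, -0.001], [0.002, -0.001, -1.0]]
ft_force: [5.0, -3.6, -5.4]
grip_width: 0.0127
finger_force: 29.3
```

```bash
python3 st.py
```

```text
{'t': 14.025, 'tcp_pos': [0.5338, 0.0563, 0.1721], 'ft_force': [4.9927, -3.5501, -5.4382], 'ft_torque': [-0.721, -0.3054, 0.0505], 'grip_width': 0.0127, 'finger_force': 29.3025} twist 1.2243 q [0.08, 0.38, 1.87, -0.0, 0.9, -1.14]
```

Emit:
send_rows --jaw '[5,5,5]' --pt "-0.045 0.017 -0.213" --pt "-0.049 0.019 -0.212" --pt "-0.053 0.021 -0.211" --twist '[0.001,0.001,0.002]'

```text
t: 14.4
tcp_pos: [0.5374, 0.0565, 0.1879]
tcp_rot: [[-0.939, 0.343, -0.003], [0.343, 0.939, -0.001], [0.003, -0.002, -1.0]]
ft_force: [3.1, -4.1, -6.4]
grip_width: 0.0123
finger_force: 33.0
```

```bash
python3 st.py
```

```text
{'t': 14.4, 'tcp_pos': [0.5374, 0.0565, 0.1879], 'ft_force': [3.0546, -4.112, -6.3902], 'ft_torque': [-0.8, -0.1811, 0.0713], 'grip_width': 0.0123, 'finger_force': 32.9504} twist 1.2203 q [0.08, 0.36, 1.85, -0.0, 0.94, -1.14]
```

Emit:
send_rows --jaw '[5,5,5,5,5]' --pt "-0.058 0.023 -0.209" --pt "-0.062 0.024 -0.208" --pt "-0.067 0.026 -0.206" --pt "-0.071 0.028 -0.204" --pt "-0.076 0.03 -0.203" --twist '[0.002,0.002,0.002,0.002,0.002]'

```text
t: 15.02
tcp_pos: [0.5467, 0.0567, 0.2147]
tcp_rot: [[-0.936, 0.353, -0.002], [0.353, 0.936, -0.0], [0.002, -0.001, -1.0]]
ft_force: [-1.1, -5.3, -5.6]
grip_width: 0.0123
finger_force: 43.0
```

```bash
python3 st.py
```

```text
{'t': 15.025, 'tcp_pos': [0.5467, 0.0567, 0.2147], 'ft_force': [-1.092, -5.2704, -5.5562], 'ft_torque': [-1.0777, 0.7096, 0.2066], 'grip_width': 0.0123, 'finger_force': 42.9679} twist 1.21 q [0.08, 0.33, 1.81, -0.0, 1.0, -1.13]
```

Emit:
send_rows --jaw '[5,5,5,5,5]' --pt "-0.08 0.031 -0.201" --pt "-0.084 0.033 -0.199" --pt "-0.088 0.035 -0.197" --pt "-0.093 0.036 -0.194" --pt "-0.097 0.038 -0.192" --twist '[0.002,0.002,0.002,0.002,0.002]'

```text
t: 15.65
tcp_pos: [0.5587, 0.0568, 0.2392]
tcp_rot: [[-0.932, 0.363, -0.002], [0.363, 0.932, -0.0], [0.002, -0.001, -1.0]]
ft_force: [-1.8, -5.0, -6.8]
grip_width: 0.0122
finger_force: 53.1
```

```bash
python3 st.py
```

```text
{'t': 15.65, 'tcp_pos': [0.5587, 0.0568, 0.2392], 'ft_force': [-1.7731, -5.0201, -6.821], 'ft_torque': [-1.0259, 0.8941, 0.0242], 'grip_width': 0.0122, 'finger_force': 53.0621} twist 1.1998 q [0.08, 0.32, 1.76, -0.0, 1.06, -1.12]
```

Pad force is climbing to 53 N because the tilted bar is wedging between the pads. I'll release and regrip softly.

Emit:
send_rows --jaw '[14,22,22]' --pt "0 0 0" --pt "0 0 0" --pt "0 0 0" --twist '[0,0,0]' --force 20

```text
t: 16.02
tcp_pos: [0.5603, 0.0576, 0.2403]
tcp_rot: [[-0.932, 0.362, 0.003], [0.362, 0.932, 0.001], [-0.002, 0.002, -1.0]]
ft_force: [0.0, -0.2, 0.2]
grip_width: 0.0222
finger_force: 0.0
```

Run:
```python
from h import *
from workcell import bot, optics
s=bot.state(); print(s["ft_force"].round(2) if hasattr(s["ft_force"],"round") else s["ft_force"],s["grip_width"])
for n in("side","scene"):
    c=optics.camera(n); cv2.imwrite(f"pics/{n}3.png",c["img"][:,:,::-1])
    v,u=np.mgrid[0:400,0:640]; o,r=rays(c,np.c_[u.ravel(),v.ravel()]); P=o+r*c["depth"].reshape(-1,1)
    # lid surface strip away from the bezel/arm, box frame about hinge
    a=.03; C,S=np.cos(a),np.sin(a); B=np.c_[C*(P[:,0]-.5327)+S*(P[:,1]-.0571)-235,0*P[:,0]] if 0 else np.c_[C*(P[:,0]-.5327)+S*(P[:,1]-.0571)-.235,-S*(P[:,0]-.5327)+C*(P[:,1]-.0571),P[:,2]-.14]
    m=(B[:,0]<-.05)&(B[:,0]>-.17)&(abs(B[:,1])<.19)&(B[:,2]>.0)&(B[:,2]<.15)
    ang=np.arctan2(B[m,2],-B[m,0])-np.arcsin(.006/np.hypot(B[m,0],B[m,2]))
    print(n,m.sum(),np.percentile(ang,[10,25,50,75,90]).round(3))
```

```text
[ 0.04 -0.24  0.18] 0.02218436774167553
side 2841 [0.348 0.355 0.362 0.37  0.378]
scene 6757 [0.348 0.358 0.368 0.379 0.39 ]
```

View pics/side3.png

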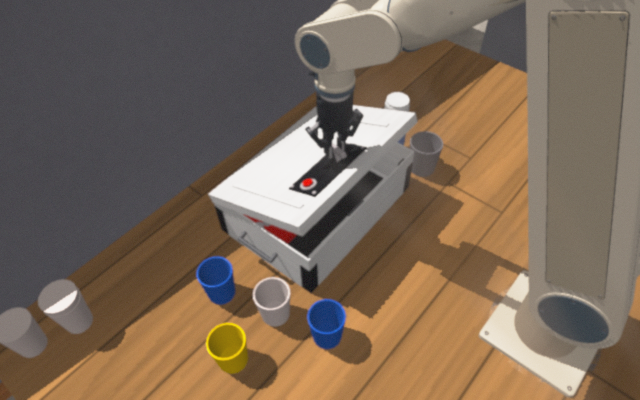

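The side view shows the lid standing by itself at about 0.365 rad with the handle between the pads at (335,150), and the cups, can and pot unmoved. I'll regrip lightly and raise it a bit more.

Emit:
send_rows --jaw '[16,10,10,10]' --pt "0 0 0" --pt "0 0 0" --pt "0 0 0" --pt "0 0 0" --twist '[0,0,0,0]' --force 20

```text
t: 16.62
tcp_pos: [0.5593, 0.0567, 0.2394]
tcp_rot: [[-0.932, 0.362, 0.0], [0.362, 0.932, -0.0], [-0.0, -0.0, -1.0]]
ft_force: [-2.3, -3.5, 3.8]
grip_width: 0.0138
finger_force: 19.6
```

```bash
python3 st.py
```

```text
{'t': 16.625, 'tcp_pos': [0.5593, 0.0567, 0.2394], 'ft_force': [-2.2882, -3.5416, 3.7791], 'ft_torque': [-0.6972, 0.2274, 0.0359], 'grip_width': 0.0138, 'finger_force': 19.5836} twist 1.2 q [0.08, 0.32, 1.76, -0.0, 1.06, -1.12]
```

Emit:
send_rows --jaw '[10,10]' --pt "-0.1 0.04 -0.19" --pt "-0.105 0.041 -0.187" --twist '[0.002,0.002]'

```text
t: 16.88
tcp_pos: [0.564, 0.0568, 0.2479]
tcp_rot: [[-0.93, 0.366, -0.003], [0.366, 0.93, -0.0], [0.003, -0.001, -1.0]]
ft_force: [-2.6, -2.9, -5.5]
grip_width: 0.0137
finger_force: 23.5
```

```bash
python3 st.py
```

```text
{'t': 16.875, 'tcp_pos': [0.564, 0.0568, 0.2479], 'ft_force': [-2.5567, -2.9149, -5.4941], 'ft_torque': [-0.6891, 0.5552, 0.0464], 'grip_width': 0.0137, 'finger_force': 23.456} twist 1.1958 q [0.08, 0.32, 1.74, -0.0, 1.08, -1.12]
```

Next is a little more lift, then release and withdraw upwards.

Emit:
send_rows --jaw '[10,10,10]' --pt "-0.109 0.043 -0.184" --pt "-0.113 0.044 -0.182" --pt "0 0 0" --twist '[0.002,0.002,0]'

```text
t: 17.25
tcp_pos: [0.5711, 0.0569, 0.2585]
tcp_rot: [[-0.929, 0.37, 0.0], [0.37, 0.929, -0.0], [-0.0, 0.0, -1.0]]
ft_force: [-3.2, -3.0, 1.6]
grip_width: 0.0139
finger_force: 29.3
```

```bash
python3 st.py
```

```text
{'t': 17.25, 'tcp_pos': [0.5711, 0.0569, 0.2585], 'ft_force': [-3.2397, -3.0332, 1.6284], 'ft_torque': [-0.7257, 0.9629, 0.0151], 'grip_width': 0.0139, 'finger_force': 29.3427} twist 1.1919 q [0.08, 0.32, 1.72, -0.0, 1.1, -1.11]
```

Emit:
send_rows --jaw '[18,30,40,45,45,45]' --pt "0 0 0" --pt "0 0 0" --pt "0 0 0" --pt "0 0 0" --pt "0 0 -0.2" --pt "0 0 -0.4" --twist '[0,0,0,0,0,0]'

```text
t: 18.0
tcp_pos: [0.5707, 0.057, 0.2731]
tcp_rot: [[-0.929, 0.37, -0.001], [0.37, 0.929, 0.0], [0.001, -0.0, -1.0]]
ft_force: [0.2, -0.1, 0.1]
grip_width: 0.0449
finger_force: 0.0
```

```bash
python3 st.py
```

```text
{'t': 18.0, 'tcp_pos': [0.5707, 0.057, 0.2731], 'ft_force': [0.2491, -0.1133, 0.126], 'ft_torque': [-0.0063, 0.03, -0.0061], 'grip_width': 0.0449, 'finger_force': 0.0} twist 1.192 q [0.08, 0.3, 1.71, 0.0, 1.13, -1.11]
```

Emit:
send_rows --jaw '[45,45,45,45,45,45,45,45]' --pt "0 0 -0.6" --pt "0 0 -0.8" --pt "0 0 -0.8" --pt "0 0 -0.8" --pt "0 0 -0.8" --pt "0 0 -0.4" --pt "0 0 0" --pt "0 0 0" --twist '[0,0,0,0,0,0,0,0]'

```text
t: 19.0
tcp_pos: [0.5704, 0.0569, 0.3772]
tcp_rot: [[-0.929, 0.37, -0.001], [0.37, 0.929, -0.0], [0.001, -0.001, -1.0]]
ft_force: [-0.5, 0.3, -0.5]
grip_width: 0.0447
finger_force: 0.0
```

Run:
```python
from h import *
from workcell import bot, optics
s=bot.state(); print(np.round(s["ft_force"],2),s["tcp_pos"])
for n in("side","scene"):
    c=optics.camera(n); cv2.imwrite(f"pics/{n}4.png",c["img"][:,:,::-1])
    v,u=np.mgrid[0:400,0:640]; o,r=rays(c,np.c_[u.ravel(),v.ravel()]); P=o+r*c["depth"].reshape(-1,1)
    a=.03; C,S=np.cos(a),np.sin(a); B=np.c_[C*(P[:,0]-.5327)+S*(P[:,1]-.0571)-.235,-S*(P[:,0]-.5327)+C*(P[:,1]-.0571),P[:,2]-.14]
    m=(B[:,0]<-.05)&(B[:,0]>-.17)&(abs(B[:,1])<.19)&(B[:,2]>.0)&(B[:,2]<.15)
    ang=np.arctan2(B[m,2],-B[m,0])-np.arcsin(.006/np.hypot(B[m,0],B[m,2]))
    print(n,m.sum(),np.percentile(ang,[10,50,90]).round(3))
c=optics.camera("wrist"); cv2.imwrite("pics/w4.png",c["img"][:,:,::-1])
```

```text
[-0.51  0.3  -0.52] [0.57042992 0.05692754 0.37717446]
side 3570 [0.443 0.455 0.469]
scene 7363 [0.439 0.459 0.48 ]
```

View pics/w4.png

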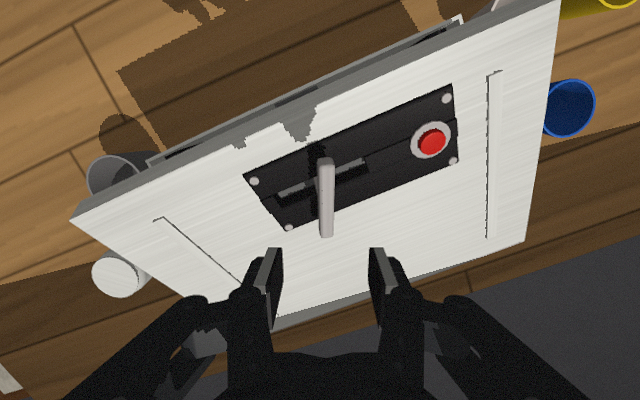

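View pics/scene4.png

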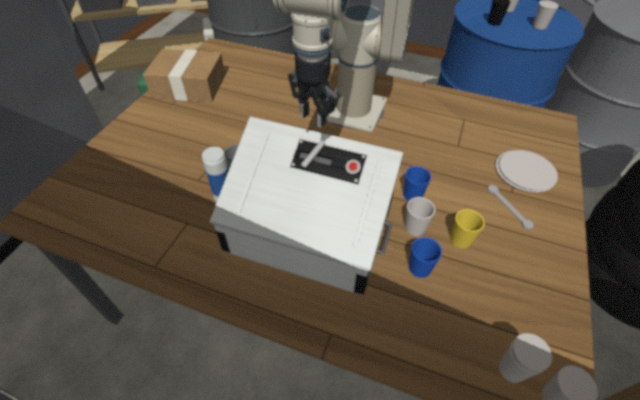

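The wrist view shows the handle out and turned across the bezel at (325,197). The scene view shows the lid open at 0.457 rad, the arm clear, and the can at (216,170), cup (420,215) and pot in place. I'm handing in.

```bash
python3 -c "
from workcell import job_done
print(job_done())"
```

```text
the job is handed in; nothing more can be done
None
```

The job is handed in: the T-handle popped out and was turned to its stop (about 5 N on it), and the lid stands by itself at about 0.457 rad (26°), with the robot clear and the can, cup and pot where they stood.

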